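# Set the stirrer to speed five and start it

## Task

Start the stirrer under the flask at speed five: with a fingertip push the arm of the speed selector round clockwise, click by click, until it rests on the fifth bar after the off dot; then press the start button fully down and let it come up again. Only push the selector, lightly, without squeezing it; do not press start before the speed is set, and leave the round heat knob, the flask and everything else standing around as they are.

Things in the scene. Friction and masses are not known exactly. Their poses are not given: they have to be found in the camera images.
- speed_selector (a joint): angle of the speed selector, rad: 0 = off, growing clockwise seen from above to a stop at 3.665. Eight click positions 0.5236 (30 degrees) apart: off, 1 ... 7; five is 2.618. Starts at off, 1, 2 or 3. Springy clicks: the arm needs a push of about 3 to 6 N near its end; past half-way between two positions it jumps to the next by itself and stays
- selector_axis (a point): on the selector's fixed vertical axis, level with its top, axes as stirrer; the deck is 32 mm below. The black selector has a hub 36 mm across and one arm 12 mm wide reaching 48 mm from the axis; both stand from 4 to 32 mm above the deck. At off the arm points 105 degrees left (counter-clockwise) of the x axis, each click turns it 30 degrees clockwise: at five, 45 degrees right of x
- stirrer: the stirrer's case, blue below and white on top, standing firm: 240 mm (x) by 400 mm (y), origin at the middle of its underside; x away from the operator, y to the left. Left half: white square hot plate, top at 100 mm. Right half: control deck, flat top at 70 mm. Dark marks on it 53 mm and more from the selector's axis: a round dot for off, then seven bars, each longer than the one before
- selector_tip (a point): point at the outer end of the selector's arm, in the middle of its width, on its top face; 48 mm from the axis, turns with it
- start_top (a point): middle of the top of the start button: black round cap 28 mm across in a grey round housing, at the near right corner of the control deck, 78 mm nearer than the case's middle; it is pressed straight down
- start (a joint): how far the start button is down, m: 0 = up, 0.006 = fully down, where it takes about 5 N; springs back when let go
- heat_mark (a point): outer end of the white line on top of the round heat knob (black, 40 mm across, 18 mm above the deck), to the left of the start button, 110 mm from it. To be left alone; it turns easily
- flask: stoppered conical glass flask, 82 mm wide at the foot, 144 mm high, standing on the hot plate; origin at the centre of its underside; to be left alone
- petri_a: closed petri dish, 90 mm across, 17 mm high, on the table right of the stirrer; origin at the centre of its underside; to be left alone
- petri_b: closed petri dish, 90 mm across, 17 mm high, on the table beyond the stirrer; origin at the centre of its underside; to be left alone
- tall_can: dark can, 50 mm across, 165 mm high, on the table beyond the stirrer; origin at the centre of its underside; to be left alone
- roll_on: small white roll-on bottle with a blue cap, 42 mm across, 90 mm high, right of the stirrer; origin at the centre of its underside; to be left alone
- wash_bottle: white wash bottle, 74 mm across, 160 mm to its cap and 215 mm to the top of its bent spout, left of the stirrer; origin at the centre of its underside; to be left alone
- marker: marker pen, 130 mm long, 15 mm thick, lying on the table between stirrer and notebook; origin at the centre of its underside; to be left alone

How it is judged:
On the way, in this order (a step that is already met when the one before it is completed fails the run):
1. the speed selector rests on the fifth position (value of joint speed_selector between 2.488 and 2.748 rad), for 0.3 s.
2. the start button is pressed fully down with the speed still at five (all of step 1 and value of joint start above 0.0048 m), for 0.05 s.
At the end, for the whole second after the job is handed in: The selector rests within 0.1 rad of speed five (2.618 rad), the start button has been pressed and is up again (under 1 mm down), the heat knob's mark has moved less than 5 mm and each bystander less than 15 mm (value of joint speed_selector between 2.518 and 2.718 rad and value of joint start below 0.001 m and distance of heat_mark from where it was at the start of the episode below 0.005 m and distance of each of flask, petri_a, petri_b, tall_can, roll_on, wash_bottle, marker from where it was at the start of the episode below 0.015 m); the robot touches nothing.
It fails at once if the start button is pressed (over 3 mm) while the selector is not at speed five (value of joint start above 0.003 m and not (value of joint speed_selector between 2.418 and 2.818 rad)).
It fails at once if the selector is squeezed or forced (over 25 N between fingers and selector) (contact force between the fingers and speed_selector above 25 N).
It fails at once if the heat knob is turned (its mark moves over 5 mm) (distance of heat_mark from where it was at the start of the episode above 0.005 m).
It fails at once if the flask is shifted over 15 mm, lifted or tipped (distance of flask from where it was at the start of the episode above 0.015 m or angle between flask's own z axis and vertical above 0.25 rad).
It fails at once if another thing on the table is shifted over 15 mm, lifted or knocked over (distance of any of petri_a, petri_b, tall_can, roll_on, wash_bottle, marker from where it was at the start of the episode above 0.015 m or angle between any of petri_a, petri_b, tall_can, roll_on, wash_bottle's own z axis and vertical above 0.3 rad).
It also fails if it takes over 51 s, if anything falls off the work surface, if the arm or the gripper's body presses on something with over 40 N, if the wrist force passes 120 N, or if a joint passes its speed limit or range.

## Robot

A 7-joint arm with a two-finger parallel gripper is mounted at the origin on the work surface. World frame = base frame: x ahead of the robot, y to its left, z up, the work surface at z = 0. Lengths are in m, angles in rad, forces in N, time in s.
With the tool pointing down it reaches from about 0.4 to 0.85 m from the base axis. Payload 4.5 kg.
Tool frame: the origin (TCP) lies on the centre line of the jaws, within the pads' length; the fingertips stand 14 mm ahead of it and the grasp point (between the pads) lies 5 mm behind it (nose_length is the distance from the TCP to the fingertips, in m); x points along the fingers, y is the direction in which the jaws open and shut, and the axes are right-handed (so a half turn about x gives the same grasp; the last joint's range is limited). The gripper opens to 88 mm and grips with 3 to 60 N. Pads are 18 mm wide; open, the fingers measure 123 mm over their backs; the gripper's body (75 mm by 187 mm) begins 45 mm behind the grasp point.
Start: joints at [1.162, 0.689, -0.195, 1.565, 0.157, 0.902, -0.215], TCP at [0.268, -0.565, 0.253] pointing down, gripper open.
Joint ranges: [-3.01, 3.01], [-0.46, 2.08], [-1.47, 1.51], [0.13, 2.56], [-1, 4.14], [0.04, 2.09], [-2.66, 2.66]. Speed limits (rad/s): [2.57, 2.57, 3.14, 3.14, 3.14, 3.14, 3.14].

## Interface

Orientations are given as a unit quaternion [x, y, z, w].
In Python, from plant import get_state, snapshot, camera_params, finish_job, boxes_of, silhouettes, spot_point, nose_length gives the robot as it stands.
- The arm moves only by the tool apply_moves, never from a script. Its arguments are lists of equal length, an entry for each row: "delta_pos": the shift along the tool's x, y, z in cm, a list of three; "yaw": the turn about the tool's x in rad; "gripper": the opening in per cent of the stroke, from 0 (shut) to 100 (fully open). A call has 1 to 10 rows; each row is the pose to reach, as a shift and turn from the pose measured when the call began, along the tool's axes at that moment; what a row does not reach only later rows make up. A row lasts 1/12 s, in which the tool goes at most 41.7 mm and 7.16 degrees, less where a joint would pass 70% of its speed; a pose out of reach is approached as far as the arm can. A call with a gripper value outside its range is refused whole. The fingers move at their own pace and stop on an object; "force" is the grip in N (left out, the last holds). Time passes only in rows, so rows that repeat a pose let the fingers close. It gives the time, the measured TCP pose, the force and the opening at its end, in the units of the state.
- get_state(): the state, without advancing time (a new reading comes with each control period).
- snapshot(name): name is "side" or "top"; returns the picture (420x560x3 uint8, red, green, blue); there is no depth.
- camera_params(name): a dict with "fovy" (degrees; the focal length in pixels is half the picture's height over the tangent of half this angle, whatever the lens; pixels are square), "cx", "cy" (the principal point, pixels), "dist" ([k1, k2, p1, p2, k3] as OpenCV has them; the pictures are not rectified), "position" and "orientation" of the camera in the world. Camera axes: x right, y down, z forward; pixel columns grow to the right and rows downward; lengths in m; the calibration is good to about 2 mm. A picture is of the moment at which its call begins. camera_params takes no time and is no camera call.
- finish_job(): hands the job in, once; it reports no verdict.
Trained networks look in the newest picture that a camera, given by its name, has taken for a name from the list of things; names that differ only in an ending like _2 or _b are one class to them, and where a whole thing is asked for, a point or a joint stands for the part that bears it (a point fixed in the world has none). Each returns a list of dicts, best first, with "score" (0 to 1); they miss things now and then, are a little off and sometimes report something else, mostly with a low value. They report only what shows in the picture. A call takes as long as a camera call.
- boxes_of(thing, camera): "bbox" ([left, top, width, height] in pixels, round what is visible of it).
- silhouettes(thing, camera): "mask" (420x560 bool, what is visible of it) and "bbox" ([left, top, width, height] in pixels, round what is visible of it).
- spot_point(thing, camera): "pixel" ([column, row] in pixels: a listed point, or the origin of a listed thing).
The state is a dict: "clock": time; "q": joint angles; "qd": joint speeds; "joint_torque": joint torques, N m; "tool_pos": TCP position; "eef_rot": TCP orientation; "contact_force": force on the tool from outside, world axes, zero at the start; "moment": the same for the moment, N m; "opening": opening from 0.0 (shut) to 1.0 (fully open).
Only numpy, scipy, OpenCV 4.12 (cv2) and the standard library are available. Lean on these libraries where they do the work, as an engineer would, in place of code of your own. Each camera call takes 0.05 s, during which the arm holds its last target.

## Working session

There is one attempt and no reset: what is moved stays moved. The work goes in short steps, Python scripts to look and compute and a tool call to move; the robot and the scene stay as the last step left them, time stands still between calls to the robot, and variables do not carry over. Pictures are saved under pics/ and viewed, and the job is handed in when it is done.

Besides the shell and the picture viewer there is one more tool, called after "Emit:" in YAML: its name, and indented under it one key for each argument. apply_moves: Moves the arm, as the interface text tells. Its arguments: {"type":"object","properties":{"delta_pos":{"type":"array"},"yaw":{"type":"array"},"gripper":{"type":"array"},"force":{"type":"number"}},"required":["delta_pos","yaw","gripper"]}

```bash
mkdir -p pics; ls
python3 - <<'E'
from plant import *
import cv2
s=get_state();print(s)
print(nose_length() if callable(nose_length) else nose_length)
for n in("side","top"):
    p=snapshot(n);cv2.imwrite(f"pics/{n}0.png",p[:,:,::-1]);print(n,camera_params(n))
    for t in("selector_axis","selector_tip","start_top","heat_mark","stirrer","flask"):
        print(t,[(round(d["score"],2),[round(float(v),1) for v in d["pixel"]]) for d in spot_point(t,n)[:2]])
E
```

```text
pics
{'clock': 0.0, 'q': array([ 1.16182016,  0.68996518, -0.19454945,  1.56631152,  0.15729106,
        0.90246868, -0.21508917]), 'qd': array([ 4.59864052e-04, -6.33959022e-05,  1.77105906e-03, -7.88222676e-04,
        3.78518120e-05, -1.77157405e-03,  7.66622551e-04]), 'joint_torque': array([-6.47214874e-04, -5.27564228e+01, -1.26708124e+00, -1.53428292e+01,
       -5.26438805e-02,  6.60439662e-03,  2.01096427e-04]), 'tool_pos': array([ 0.26751011, -0.56421309,  0.25193129]), 'eef_rot': array([-0.68967054, -0.1559073 ,  0.69000905, -0.1547093 ]), 'contact_force': array([-0.6417521 , -0.17783223, -0.63007842]), 'moment': array([-0.02341942,  0.01024794, -0.01887877]), 'opening': 0.9971149006565063}
0.014
side {'fovy': 46.284682610333164, 'cx': 276.7301591880196, 'cy': 222.04219443992136, 'dist': array([-0.11148696,  0.        ,  0.        ,  0.        ,  0.        ]), 'position': array([ 0.36968017, -1.03237376,  1.03272645]), 'orientation': array([ 0.90348404, -0.09960075,  0.05666723, -0.4130195 ])}
selector_axis [(0.94, [247.4, 225.8])]
selector_tip [(0.66, [252.7, 214.8])]
start_top [(0.49, [204.7, 235.6])]
heat_mark [(0.58, [215.0, 207.7]), (0.56, [218.1, 291.8])]
stirrer [(0.88, [241.7, 225.3])]
flask [(0.63, [248.1, 181.4])]
top {'fovy': 54.66963635303169, 'cx': 278.7757246171398, 'cy': 207.61666415669262, 'dist': array([-0.02118826,  0.        ,  0.        ,  0.        ,  0.        ]), 'position': array([0.48597353, 0.02802343, 1.31935064]), 'orientation': array([-0.70561311,  0.70620832, -0.04710836,  0.03406994])}
selector_axis [(0.69, [273.6, 233.3])]
selector_tip [(0.59, [255.3, 228.3])]
start_top [(0.62, [276.0, 273.9]), (0.52, [272.7, 233.5])]
heat_mark [(0.61, [237.9, 260.0])]
stirrer [(0.62, [236.2, 235.5]), (0.41, [255.6, 227.1])]
flask [(0.9, [203.8, 218.1])]
```

Run:
```python
import cv2
for n,(x,y,w,h) in {"side":(150,130,200,150),"top":(150,150,200,150)}.items():
    p=cv2.imread(f"pics/{n}0.png");cv2.imwrite(f"pics/{n}0c.png",cv2.resize(p[y:y+h,x:x+w],None,fx=4,fy=4,interpolation=cv2.INTER_CUBIC))
```

```text
(no output)
```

View pics/side0.png

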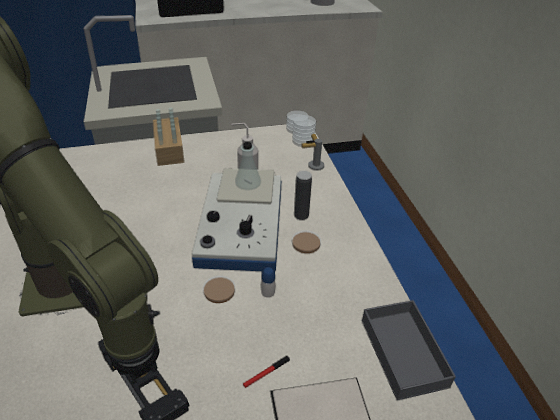

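View pics/top0.png

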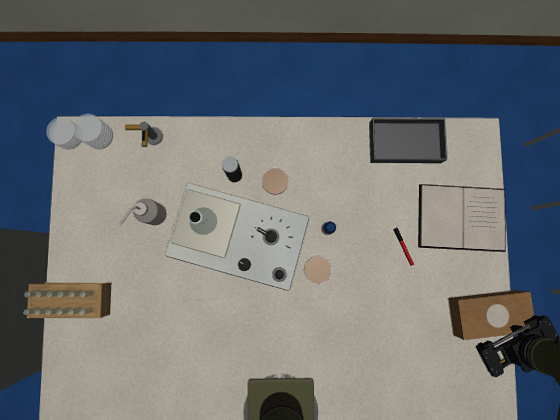

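```bash
true
```

```text
(no output)
```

View pics/side0c.png

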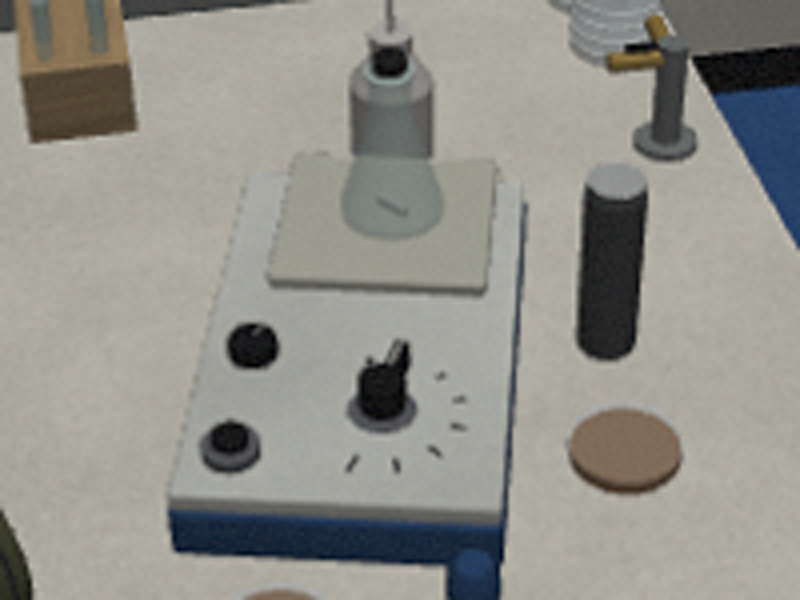

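View pics/top0c.png

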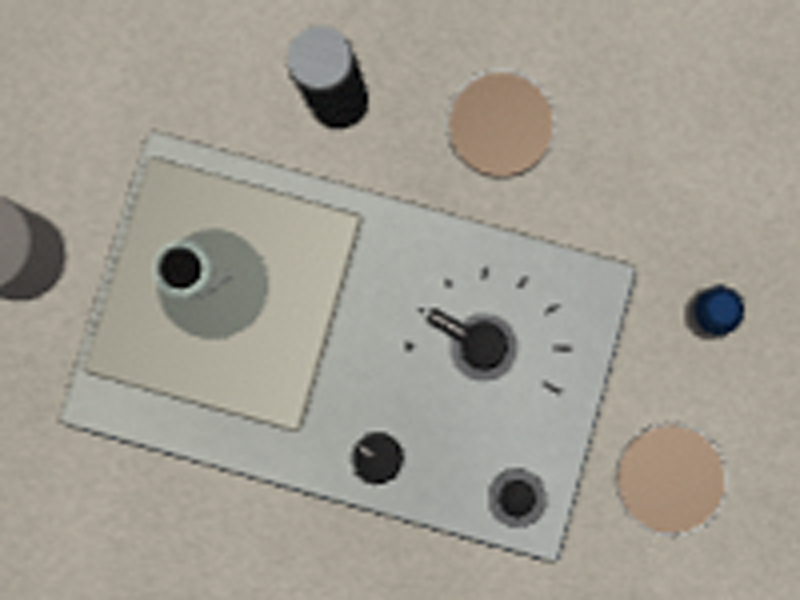

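The selector arm is at bar 1: in the top crop the dot is at (409,346), bar 1 at (421,311) and the arm tip at about (430,315). Bar 5 is at (551,309). Next I'll measure the poses.

```bash
cat > h.py <<'E'
import numpy as np, cv2
from scipy.spatial.transform import Rotation as R
from scipy.optimize import least_squares
from plant import *
def ray(n,px):
    c=camera_params(n);f=210/np.tan(np.radians(c["fovy"]/2))
    K=np.array([[f,0,c["cx"]],[0,f,c["cy"]],[0,0,1.]])
    u=cv2.undistortPoints(np.array([[px]],float),K,c["dist"])[0,0]
    d=R.from_quat(c["orientation"]).apply([u[0],u[1],1.]);return np.array(c["position"]),d
def onz(n,px,z):
    o,d=ray(n,px);return o+d*(z-o[2])/d[2]
def tri(a,b):
    A=np.zeros((3,3));v=np.zeros(3)
    rs=[ray("side",a),ray("top",b)]
    for o,d in rs:
        d=d/np.linalg.norm(d);P=np.eye(3)-np.outer(d,d);A+=P;v+=P@o
    x=np.linalg.solve(A,v)
    e=[np.linalg.norm(np.cross(x-o,d/np.linalg.norm(d))) for o,d in rs]
    return x,max(e)
def proj(n,X):
    c=camera_params(n);f=210/np.tan(np.radians(c["fovy"]/2))
    K=np.array([[f,0,c["cx"]],[0,f,c["cy"]],[0,0,1.]])
    r=R.from_quat(c["orientation"]).inv();rv=r.as_rotvec();t=-r.apply(c["position"])
    return cv2.projectPoints(np.array(X,float).reshape(-1,1,3),rv,t,K,c["dist"])[0][:,0]
def cs(x,y):return [(x+.5)/4-.5+150,(y+.5)/4-.5+130]
def ct(x,y):return [(x+.5)/4-.5+150,(y+.5)/4-.5+150]
E
python3 - <<'E'
from h import *
np.set_printoptions(precision=4,suppress=True)
P={"axis":(cs(382,373),ct(484,346)),"start":(cs(229,433),ct(518,498)),
"axisnet":([247.4,225.8],[273.6,233.3]),"startnet":([204.7,235.6],[276.0,273.9]),
"tip":(cs(404,345),ct(431,316)),"tipnet":([252.7,214.8],[255.3,228.3]),
"heat":([215,207.7],[237.9,260.0]),
"b2":(cs(441,376),ct(448,283)),"b3":(cs(459,400),ct(485,272)),"b4":(cs(458,427),ct(522,282)),"b5":(cs(434,451),ct(551,309)),"b6":(cs(396,465),ct(562,348)),"b7":(cs(351,463),ct(552,387)),
"cornNR":(cs(174,499),ct(556,560)),"cornFR":(cs(503,514),ct(634,266))}
for k,(a,b) in P.items():
    x,e=tri(a,b);print(k,x,"err",round(e,4))
T={k:onz("top",P[k][1],.07)for k in("b2","b3","b4","b5","b6","b7","cornNR","cornFR")}
for z in(.09,.1,.102):print("axis top z",z,onz("top",P["axis"][1],z),onz("side",P["axis"][0],z))
print("tip",onz("top",P["tip"][1],.102),"start",onz("top",P["start"][1],.085),onz("side",P["start"][0],.085))
for k in T:print(k,T[k],onz("side",P[k][0],.07))
# circle centre from marks
d=T["cornFR"]-T["cornNR"];print("yaw deg",np.degrees(np.arctan2(d[1],d[0])),np.linalg.norm(d))
a=P["axis"]
E
```

```text
axis [0.5415 0.0298 0.1033] err 0.001
start [0.4275 0.0045 0.0888] err 0.0
axisnet [0.5483 0.0211 0.0986] err 0.0009
startnet [0.4253 0.0141 0.0895] err 0.0029
tip [0.5649 0.0698 0.0928] err 0.0012
tipnet [0.5691 0.0757 0.0911] err 0.0044
heat [0.4687 0.1278 0.0941] err 0.0011
b2 [0.5912 0.0577 0.068 ] err 0.0005
b3 [0.5993 0.0293 0.0673] err 0.0001
b4 [0.592  0.0006 0.0673] err 0.0005
b5 [ 0.5704 -0.0216  0.068 ] err 0.0002
b6 [ 0.5407 -0.03    0.0677] err 0.0002
b7 [ 0.5102 -0.0221  0.0683] err 0.0004
cornNR [ 0.3811 -0.0251  0.0611] err 0.0018
cornFR [ 0.6053 -0.0869  0.0606] err 0.0008
axis top z 0.09 [0.5411 0.03   0.09  ] [0.545 0.045 0.09 ]
axis top z 0.1 [0.5407 0.03   0.1   ] [0.5431 0.0336 0.1   ]
axis top z 0.102 [0.5406 0.03   0.102 ] [0.5427 0.0313 0.102 ]
tip [0.5631 0.0697 0.102 ] start [0.4273 0.0044 0.085 ] [0.4277 0.0087 0.085 ]
b2 [0.5905 0.0578 0.07  ] [0.5912 0.0555 0.07  ]
b3 [0.599  0.0293 0.07  ] [0.5987 0.0263 0.07  ]
b4 [0.5913 0.0007 0.07  ] [ 0.5919 -0.0024  0.07  ]
b5 [ 0.5704 -0.0216  0.07  ] [ 0.5698 -0.0238  0.07  ]
b6 [ 0.5404 -0.0299  0.07  ] [ 0.5405 -0.0325  0.07  ]
b7 [ 0.5106 -0.0221  0.07  ] [ 0.5096 -0.0239  0.07  ]
cornNR [ 0.38   -0.0246  0.07  ] [ 0.3827 -0.0346  0.07  ]
cornFR [ 0.6037 -0.0859  0.07  ] [ 0.6038 -0.0961  0.07  ]
yaw deg -15.348228832422455 0.2318929560506964
```

Run:
```python
from h import *
np.set_printoptions(precision=4,suppress=True)
s=get_state();M=R.from_quat(s["eef_rot"]).as_matrix();print(M)
for ax in(1,2):print(ax,np.degrees(np.arctan2(M[1,ax],M[0,ax])))
cam=camera_params("side")["position"];S=np.array([.4275,.0045]);d=cam[:2]-S;d/=np.linalg.norm(d)
for z in(.07,.074,.078,.08,.082,.086,.0888):
    X=[[*(S+r*d*sg),z] for r,sg in((.014,1),(.023,1),(.023,-1))]
    print(z,[(np.round((p-[150,130])*4+1.5,0)) for p in proj("side",X)])
p=cv2.imread("pics/side0.png");cv2.imwrite("pics/s1.png",cv2.resize(p[225:255,190:225],None,fx=18,fy=18,interpolation=cv2.INTER_NEAREST))
p=cv2.imread("pics/top0.png");cv2.imwrite("pics/t1.png",cv2.resize(p[310:385,470:560],None,fx=7,fy=7,interpolation=cv2.INTER_CUBIC))
```

```text
[[ 0.      0.4285 -0.9036]
 [-0.0001 -0.9036 -0.4285]
 [-1.      0.0001 -0.    ]]
1 -64.62969907820626
2 -154.62969904717968
0.07 [array([232., 466.]), array([233., 474.]), array([229., 431.])]
0.074 [array([232., 462.]), array([233., 470.]), array([228., 427.])]
0.078 [array([232., 458.]), array([232., 466.]), array([228., 423.])]
0.08 [array([231., 455.]), array([232., 464.]), array([228., 421.])]
0.082 [array([231., 453.]), array([232., 462.]), array([228., 419.])]
0.086 [array([231., 449.]), array([232., 458.]), array([227., 414.])]
0.0888 [array([230., 446.]), array([231., 455.]), array([227., 412.])]
```

View pics/s1.png

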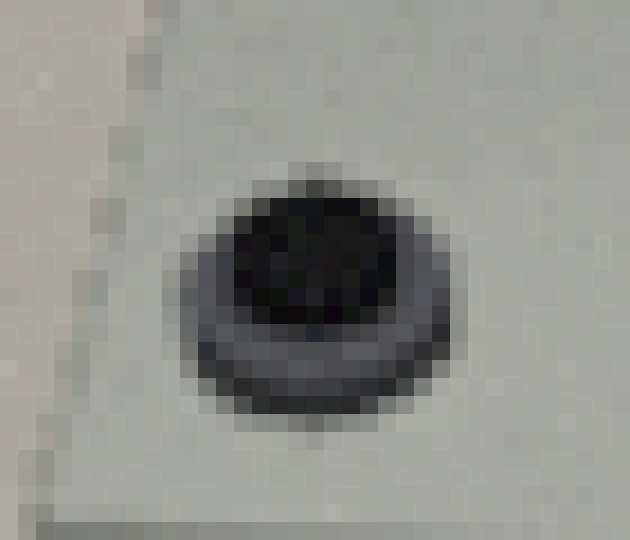

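View pics/t1.png

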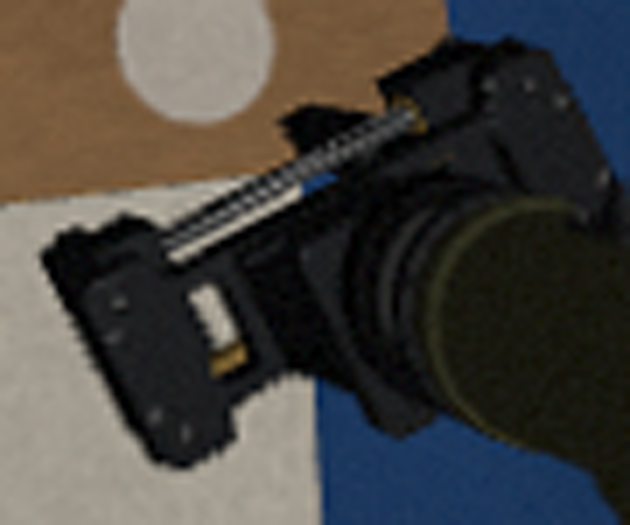

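```bash
cat >> h.py <<'E'
AX=np.array([.541,.0297])
def delta(pos,az):
    s=get_state();M=R.from_quat(s["eef_rot"]).as_matrix()
    a0=np.degrees(np.arctan2(M[1,1],M[0,1]))
    d=M.T@(np.array(pos)-s["tool_pos"])*100
    da=(az-a0+180)%360-180
    return np.round(d,2),round(-np.radians(da),3)
def push(arm,off,r,z,az=None):
    "finger centre offset off ccw of arm centreline at arm world angle arm deg"
    a=np.radians(arm);u=np.array([np.cos(a),np.sin(a)]);n=np.array([-u[1],u[0]])
    return delta([*(AX+r*u+off*n),z],arm if az is None else az)
E
python3 - <<'E'
from h import *
print(push(60,.03,.048,.28)); print(delta([.4,-.27,.28],0))
E
```

```text
(array([ -2.73, -47.2 , -52.4 ]), np.float64(-2.175))
(array([ -2.73, -20.97, -24.57]), np.float64(-1.128))
```

Emit:
apply_moves:
  delta_pos:
    - [-2.73, -4, -4.5]
    - [-2.73, -8, -9]
    - [-2.73, -12, -13.5]
    - [-2.73, -16, -18]
    - [-2.73, -18.5, -21.5]
    - [-2.73, -21, -24.6]
    - [-2.73, -21, -24.6]
    - [-2.73, -21, -24.6]
    - [-2.73, -21, -24.6]
    - [-2.73, -21, -24.6]
  yaw: [-0.11, -0.22, -0.33, -0.44, -0.55, -0.66, -0.77, -0.88, -1.0, -1.12]
  gripper: [0, 0, 0, 0, 0, 0, 0, 0, 0, 0]
  force: 5

```text
clock: 1.53
tool_pos: [0.4018, -0.2669, 0.2806]
eef_rot: [0.499, 0.501, -0.499, 0.501]
contact_force: [-0.3, -0.5, -0.8]
opening: 0.267
```

Run:
```python
from h import *
s=get_state();print(s["clock"],s["q"],s["contact_force"])
print(push(60,.03,.048,.28));
```

```text
1.5333 [ 0.84058127  0.50097008 -0.53210352  1.93831324  0.34870071  0.79209345
  0.1183956 ] [-0.31520238 -0.52966199 -0.81146105]
(array([  0.08,  13.87, -35.25]), np.float64(-1.043))
```

Emit:
apply_moves:
  delta_pos:
    - [0, 1.4, -3.5]
    - [0, 2.8, -7]
    - [0, 4.2, -10.5]
    - [0, 5.6, -14]
    - [0, 7, -17.5]
    - [0, 8.4, -21]
    - [0, 9.8, -24.5]
    - [0, 11.2, -28]
    - [0, 12.6, -31.5]
    - [0, 13.87, -35.25]
  yaw: [-0.105, -0.21, -0.315, -0.42, -0.525, -0.63, -0.735, -0.84, -0.945, -1.043]
  gripper: [0, 0, 0, 0, 0, 0, 0, 0, 0, 0]

```text
clock: 2.37
tool_pos: [0.5397, 0.0872, 0.2808]
eef_rot: [0.182, 0.683, -0.182, 0.684]
contact_force: [1.3, -0.2, -0.8]
opening: 0.007
```

Run:
```python
from h import *
s=get_state();print(s["clock"],s["q"],s["contact_force"])
print(push(60,.03,.048,.18),push(60,.03,.048,.096)); 
for n in("side","top"):cv2.imwrite(f"pics/{n}1.png",snapshot(n)[:,:,::-1])
a=cv2.imread("pics/side1.png")[110:290,130:360];b=cv2.imread("pics/top1.png")[140:320,150:380]
cv2.imwrite("pics/c1.png",cv2.resize(np.hstack([a,b]),(800,313),interpolation=cv2.INTER_CUBIC))
```

```text
2.3667 [ 0.21743266  0.64238371 -0.78542913  1.75310987  0.53997321  0.97360799
  0.26868692] [ 1.26352101 -0.18958488 -0.8167788 ]
(array([10.08, -0.12, -0.04]), np.float64(0.004)) (array([18.48, -0.12, -0.05]), np.float64(0.004))
```

View pics/c1.png

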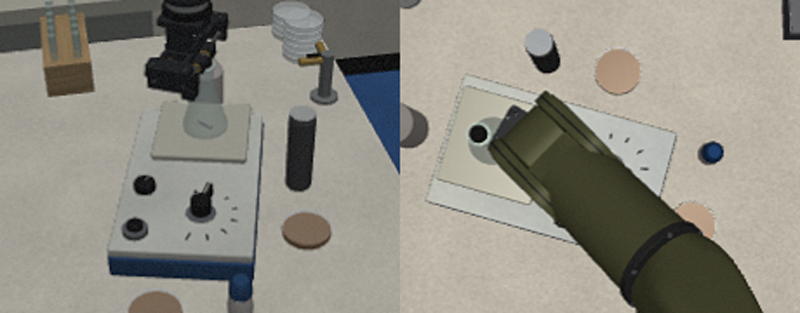

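Run:
```python
from h import *
f=onz("top",ct(212,285),.1);print(f)
a=np.radians(60);u=np.array([np.cos(a),np.sin(a)]);n=np.array([-u[1],u[0]])
t=get_state()["tool_pos"][:2]; d=f[:2]-t;print("flask rel: along y",d@u,"across",d@n)
print(onz("top",ct(180,268),.244),onz("side",cs(388,62),.244))
```

```text
[0.58654265 0.23411698 0.1       ]
flask rel: along y 0.14412438514841003 across 0.0295658525130454
[0.58596539 0.23116394 0.244     ] [0.58465775 0.22051702 0.244     ]
```

Run:
```python
from h import *
print(push(60,.036,.041,.25,150),push(60,.036,.041,.096,150));
```

```text
(array([ 3.16, -1.49, -0.3 ]), np.float64(-1.56)) (array([18.56, -1.63, -0.3 ]), np.float64(-1.56))
```

Run:
```python
from h import *
s=get_state();print(s["clock"],s["tool_pos"],s["qd"],s["eef_rot"],AX)
print(push(60,.03,.048,.28),push(60,.036,.041,.25,150));
```

```text
2.4667 [0.54008524 0.09451868 0.28171208] [ 0.07283534 -0.02824182  0.08226461  0.06258857  0.00694057  0.02058537
 -0.02099409] [ 0.18215366  0.68323112 -0.17621432  0.68480931] [0.541  0.0297]
(array([ 0.16, -0.77,  0.31]), np.float64(0.011)) (array([ 3.16, -1.49, -0.3 ]), np.float64(-1.56))
```

Emit:
apply_moves:
  delta_pos:
    - [0.5, -1.49, -0.3]
    - [1, -1.49, -0.3]
    - [1.5, -1.49, -0.3]
    - [2, -1.49, -0.3]
    - [2.5, -1.49, -0.3]
    - [3, -1.49, -0.3]
    - [3.16, -1.49, -0.3]
    - [3.16, -1.49, -0.3]
    - [3.16, -1.49, -0.3]
    - [3.16, -1.49, -0.3]
  yaw: [-0.1, -0.2, -0.3, -0.4, -0.5, -0.6, -0.7, -0.8, -0.9, -1.0]
  gripper: [0, 0, 0, 0, 0, 0, 0, 0, 0, 0]

```text
clock: 3.3
tool_pos: [0.5302, 0.0822, 0.2498]
eef_rot: [-0.17, 0.684, 0.174, 0.688]
contact_force: [0.1, -0.0, -0.0]
opening: 0.005
```

Run:
```python
from h import *
s=get_state();print(s["q"])
print(push(60,.036,.041,.20,150))
```

```text
[ 0.34566523  0.75684363 -1.03356772  1.81765135  0.76107178  1.01815095
  1.06408563]
(array([4.98, 0.07, 0.02]), np.float64(-0.556))
```

Emit:
apply_moves:
  delta_pos:
    - [0.6, 0.07, 0.02]
    - [1.2, 0.07, 0.02]
    - [1.9, 0.07, 0.02]
    - [2.6, 0.07, 0.02]
    - [3.3, 0.07, 0.02]
    - [4, 0.07, 0.02]
    - [4.6, 0.07, 0.02]
    - [4.98, 0.07, 0.02]
    - [4.98, 0.07, 0.02]
    - [4.98, 0.07, 0.02]
  yaw: [-0.09, -0.18, -0.27, -0.36, -0.45, -0.52, -0.556, -0.556, -0.556, -0.556]
  gripper: [0, 0, 0, 0, 0, 0, 0, 0, 0, 0]

```text
clock: 4.13
tool_pos: [0.5303, 0.083, 0.2001]
eef_rot: [-0.352, 0.61, 0.354, 0.615]
contact_force: [0.1, 0.3, -0.6]
opening: 0.006
```

Run:
```python
from h import *
s=get_state();print(s["q"],s["contact_force"])
print(push(60,.036,.041,.095,150))
for n in("side","top"):cv2.imwrite(f"pics/{n}2.png",snapshot(n)[:,:,::-1])
a=cv2.imread("pics/side2.png")[110:290,130:360];b=cv2.imread("pics/top2.png")[140:320,150:380]
cv2.imwrite("pics/c2.png",cv2.resize(np.hstack([a,b]),(800,313),interpolation=cv2.INTER_CUBIC))
```

```text
[ 0.36530091  0.87602421 -1.11029825  1.86671122  0.93156911  1.02448495
  1.46588609] [ 0.05166985  0.28639908 -0.57191741]
(array([ 1.051e+01,  1.000e-02, -6.000e-02]), np.float64(-0.002))
```

View pics/c2.png

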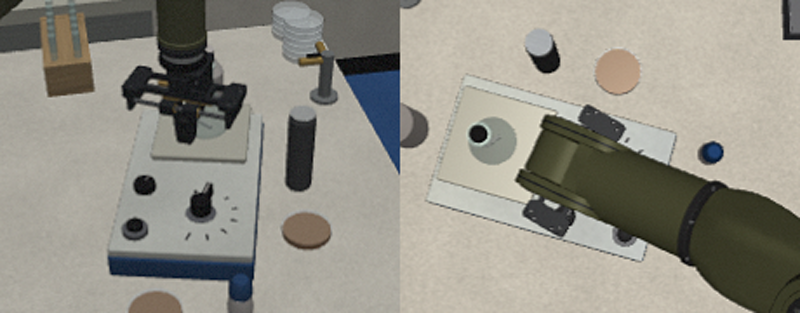

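Emit:
apply_moves:
  delta_pos:
    - [1.4, 0, -0.06]
    - [2.8, 0, -0.06]
    - [4.2, 0, -0.06]
    - [5.6, 0, -0.06]
    - [7, 0, -0.06]
    - [8.2, 0, -0.06]
    - [9.4, 0, -0.06]
    - [10.2, 0, -0.06]
    - [10.5, 0, -0.06]
    - [10.5, 0, -0.06]
  yaw: [0, 0, 0, 0, 0, 0, 0, 0, 0, 0]
  gripper: [0, 0, 0, 0, 0, 0, 0, 0, 0, 0]

```text
clock: 5.07
tool_pos: [0.5306, 0.0834, 0.0952]
eef_rot: [-0.352, 0.61, 0.354, 0.615]
contact_force: [-0.6, 0.2, -0.4]
opening: 0.003
```

Run:
```python
from h import *
s=get_state();print(s["contact_force"])
for arm,o in((60,.0245),(52,.0235),(44,.0235),(38,.0235)):print(push(arm,o,.041,.095,arm+90))
for n in("side","top"):cv2.imwrite(f"pics/{n}3.png",snapshot(n)[:,:,::-1])
a=cv2.imread("pics/side3.png")[160:280,170:320]
cv2.imwrite("pics/c3.png",cv2.resize(a,(750,600),interpolation=cv2.INTER_CUBIC))
```

```text
[-0.57563166  0.24054453 -0.41756046]
(array([ 0.02, -1.14, -0.03]), np.float64(-0.002))
(array([ 0.02, -1.83,  0.26]), np.float64(0.138))
(array([ 0.03, -2.46,  0.46]), np.float64(0.278))
(array([ 0.03, -2.94,  0.56]), np.float64(0.382))
```

View pics/c3.png

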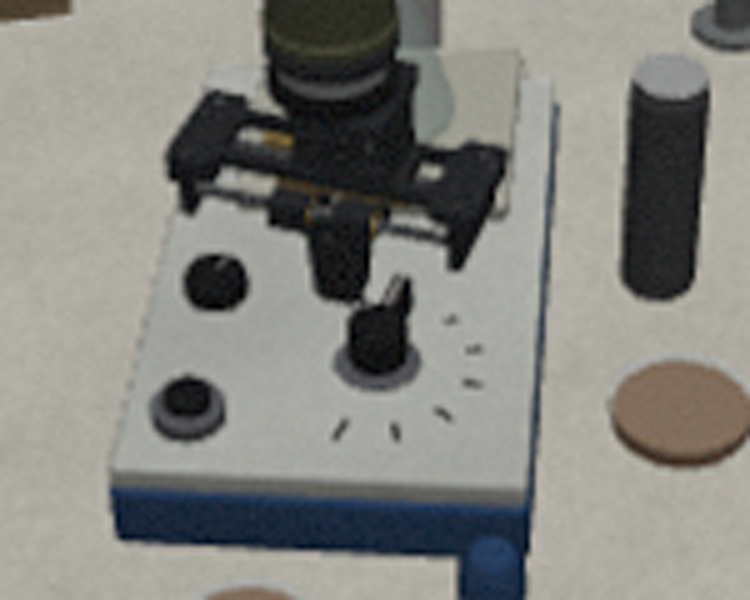

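Emit:
apply_moves:
  delta_pos:
    - [0, -0.4, 0]
    - [0, -0.8, 0]
    - [0, -1.14, 0]
    - [0, -1.45, 0.12]
    - [0, -1.7, 0.2]
    - [0, -1.9, 0.28]
    - [0, -2.1, 0.34]
    - [0, -2.3, 0.4]
    - [0, -2.46, 0.46]
    - [0, -2.46, 0.46]
  yaw: [0, 0, 0, 0.06, 0.11, 0.15, 0.19, 0.23, 0.278, 0.278]
  gripper: [0, 0, 0, 0, 0, 0, 0, 0, 0, 0]

```text
clock: 6.0
tool_pos: [0.5548, 0.0753, 0.0963]
eef_rot: [-0.263, 0.653, 0.266, 0.659]
contact_force: [-0.8, 0.8, -0.5]
opening: 0.008
```

```bash
cat > look.py <<'E'
from h import *
import sys
k=sys.argv[1]
s=get_state();print(s["clock"],s["tool_pos"],s["contact_force"])
a=snapshot("side")[:,:,::-1]
cv2.imwrite(f"pics/c{k}.png",cv2.resize(a[190:270,190:290],(750,600),interpolation=cv2.INTER_CUBIC))
for arm in map(float,sys.argv[2:]):print(arm,push(arm,.0235,.041,.095,arm+90))
E
python3 look.py 4 44 38 34 30
```

```text
6.0 [0.55479021 0.07527908 0.09628601] [-0.84268772  0.78960432 -0.53320524]
44.0 (array([ 0.13,  0.03, -0.06]), np.float64(0.0))
38.0 (array([ 0.13, -0.41,  0.17]), np.float64(0.105))
34.0 (array([ 0.13, -0.72,  0.29]), np.float64(0.175))
30.0 (array([ 0.13, -1.03,  0.39]), np.float64(0.245))
```

View pics/c4.png

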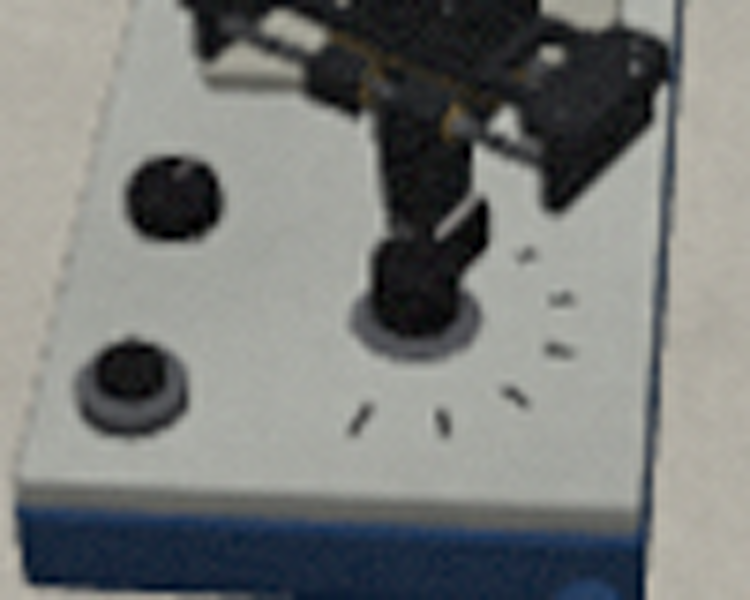

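Run:
```python
from h import *
for a in(60,45,40,35,30,0,-30,-60):
    r=np.radians(a);X=[*(AX+.048*np.array([np.cos(r),np.sin(r)])),.102]
    print(a,((proj("side",[X])[0]-[190,190]+.5)*7.5).round(0))
print(spot_point("selector_tip","side")[:2])
```

```text
60 [455. 178.]
45 [483. 187.]
40 [492. 191.]
35 [500. 195.]
30 [507. 200.]
0 [535. 237.]
-30 [532. 279.]
-60 [496. 316.]
[{'pixel': [253.7, 219.6], 'score': 0.67}]
```

Emit:
apply_moves:
  delta_pos:
    - [0.05, -0.1, 0]
    - [0.1, -0.2, 0.05]
    - [0.13, -0.3, 0.1]
    - [0.13, -0.41, 0.17]
    - [0.13, -0.55, 0.23]
    - [0.13, -0.55, 0.23]
    - [0.13, -0.55, 0.23]
  yaw: [0, 0.04, 0.07, 0.105, 0.14, 0.14, 0.14]
  gripper: [0, 0, 0, 0, 0, 0, 0]

```text
clock: 6.68
tool_pos: [0.5605, 0.0726, 0.095]
eef_rot: [-0.217, 0.67, 0.22, 0.675]
contact_force: [-1.1, 0.1, 0.1]
opening: 0.005
```

```bash
python3 look.py 5 36 30 24 18 12 8 4
```

```text
6.6833 [0.560527   0.07261186 0.09498871] [-1.09171731  0.13335596  0.08831684]
36.0 (array([-0.,  0.,  0.]), np.float64(0.001))
30.0 (array([-0.  , -0.44,  0.23]), np.float64(0.106))
24.0 (array([-0. , -0.9,  0.4]), np.float64(0.211))
18.0 (array([-0.  , -1.38,  0.53]), np.float64(0.315))
12.0 (array([-0.  , -1.87,  0.6 ]), np.float64(0.42))
8.0 (array([-0.  , -2.2 ,  0.62]), np.float64(0.49))
4.0 (array([-0.  , -2.53,  0.62]), np.float64(0.56))
```

View pics/c5.png

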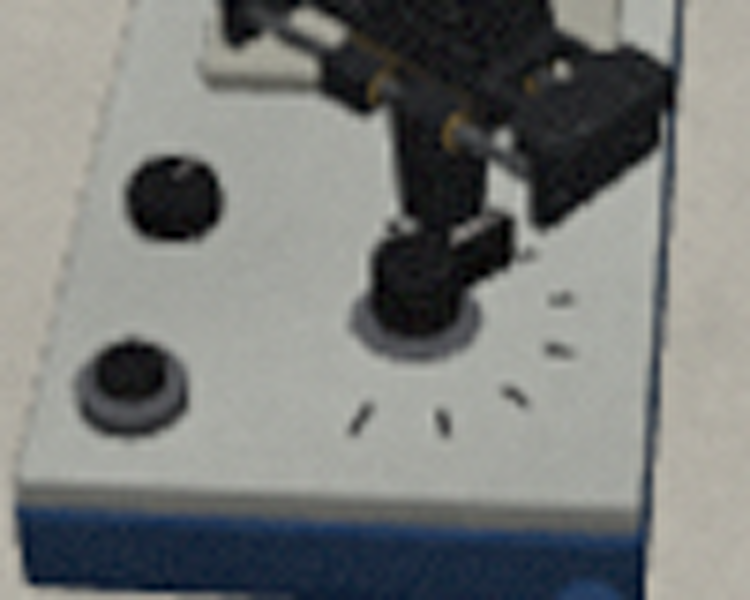

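Emit:
apply_moves:
  delta_pos:
    - [0, -0.24, 0.12]
    - [0, -0.5, 0.24]
    - [0, -0.75, 0.34]
    - [0, -1, 0.42]
    - [0, -1.25, 0.49]
    - [0, -1.5, 0.54]
    - [0, -1.75, 0.58]
    - [0, -2, 0.61]
    - [0, -2.3, 0.62]
    - [0, -2.3, 0.62]
  yaw: [0.055, 0.12, 0.18, 0.24, 0.29, 0.34, 0.395, 0.45, 0.51, 0.51]
  gripper: [0, 0, 0, 0, 0, 0, 0, 0, 0, 0]

```text
clock: 7.57
tool_pos: [0.5792, 0.0573, 0.095]
eef_rot: [-0.04, 0.704, 0.044, 0.708]
contact_force: [1.5, 0.1, 0.9]
opening: 0.004
```

```bash
python3 look.py 6 6 0 -6 -12 -18 -24
```

```text
7.5667 [0.57921291 0.05728659 0.09496387] [1.45079922 0.10342704 0.88887492]
6.0 (array([-0.  , -0.01,  0.03]), np.float64(0.016))
0.0 (array([-0.  , -0.46,  0.24]), np.float64(0.121))
-6.0 (array([-0.01, -0.92,  0.41]), np.float64(0.226))
-12.0 (array([-0.01, -1.4 ,  0.53]), np.float64(0.33))
-18.0 (array([-0.01, -1.89,  0.6 ]), np.float64(0.435))
-24.0 (array([-0.01, -2.39,  0.61]), np.float64(0.54))
```

View pics/c6.png

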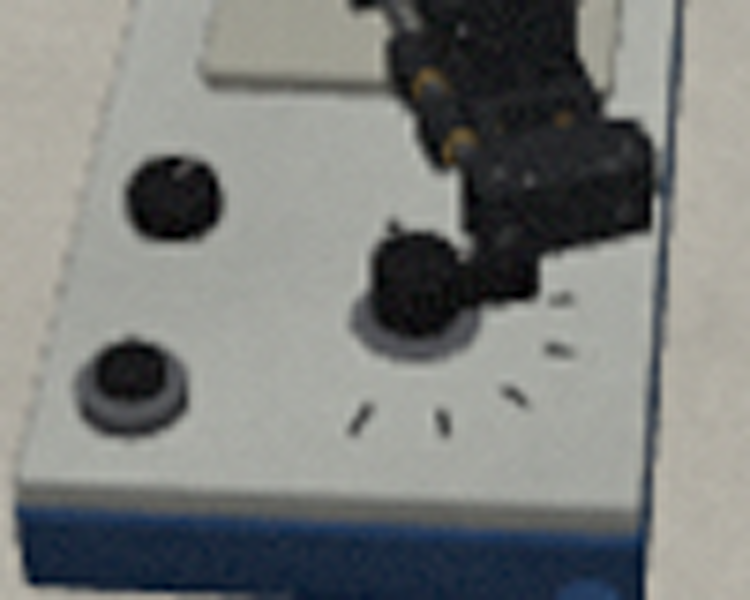

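Emit:
apply_moves:
  delta_pos:
    - [0, -0.24, 0.13]
    - [0, -0.5, 0.26]
    - [0, -0.75, 0.36]
    - [0, -1, 0.44]
    - [0, -1.25, 0.5]
    - [0, -1.5, 0.55]
    - [0, -1.75, 0.58]
    - [0, -2, 0.61]
    - [0, -2.3, 0.61]
    - [0, -2.3, 0.61]
  yaw: [0.065, 0.13, 0.19, 0.24, 0.3, 0.35, 0.405, 0.46, 0.52, 0.52]
  gripper: [0, 0, 0, 0, 0, 0, 0, 0, 0, 0]

```text
clock: 8.45
tool_pos: [0.5878, 0.0349, 0.0948]
eef_rot: [0.142, 0.691, -0.138, 0.695]
contact_force: [-0.1, -0.4, 0.7]
opening: 0.004
```

```bash
python3 look.py 7 -24 -30 -36 -42 -45 -48 -50 -54
```

```text
8.45 [0.58775148 0.03491288 0.09483163] [-0.13933187 -0.35741143  0.74669921]
-24.0 (array([-0.02, -0.05,  0.06]), np.float64(0.022))
-30.0 (array([-0.02, -0.5 ,  0.27]), np.float64(0.127))
-36.0 (array([-0.02, -0.96,  0.43]), np.float64(0.232))
-42.0 (array([-0.03, -1.44,  0.55]), np.float64(0.336))
-45.0 (array([-0.03, -1.69,  0.59]), np.float64(0.389))
-48.0 (array([-0.03, -1.93,  0.61]), np.float64(0.441))
-50.0 (array([-0.03, -2.1 ,  0.62]), np.float64(0.476))
-54.0 (array([-0.03, -2.43,  0.63]), np.float64(0.546))
```

View pics/c7.png

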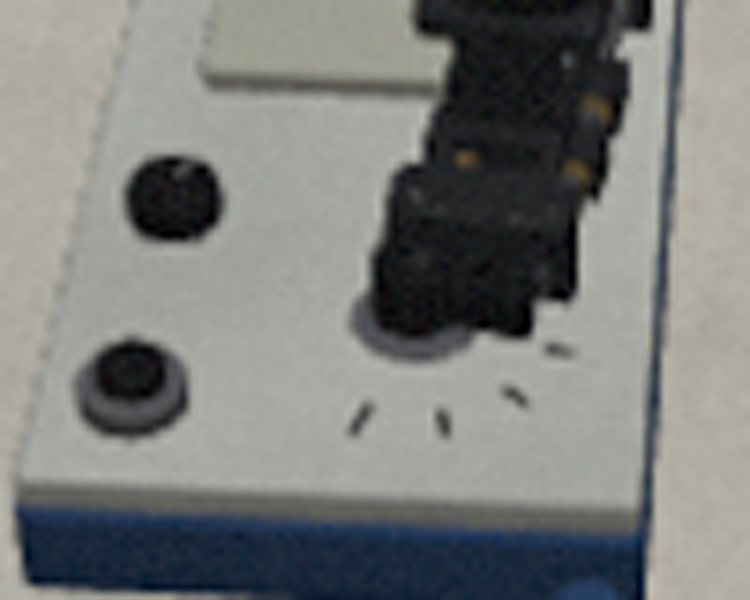

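Emit:
apply_moves:
  delta_pos:
    - [0, -0.25, 0.16]
    - [0, -0.5, 0.27]
    - [0, -0.75, 0.36]
    - [0, -1, 0.44]
    - [0, -1.25, 0.51]
    - [0, -1.5, 0.56]
    - [0, -1.7, 0.59]
    - [0, -1.95, 0.61]
    - [0, -2.15, 0.62]
    - [0, -2.15, 0.62]
  yaw: [0.07, 0.13, 0.19, 0.24, 0.3, 0.35, 0.39, 0.445, 0.485, 0.485]
  gripper: [0, 0, 0, 0, 0, 0, 0, 0, 0, 0]

```text
clock: 9.33
tool_pos: [0.5849, 0.0129, 0.0947]
eef_rot: [0.304, 0.639, -0.299, 0.641]
contact_force: [0.8, -0.2, 0.0]
opening: 0.005
```

```bash
python3 look.py 8 -50 -54
```

```text
9.3333 [0.58487989 0.01290581 0.09470059] [ 0.76849118 -0.2425824   0.01520064]
-50.0 (array([-0.03,  0.06, -0.  ]), np.float64(-0.006))
-54.0 (array([-0.04, -0.23,  0.16]), np.float64(0.064))
```

View pics/c8.png

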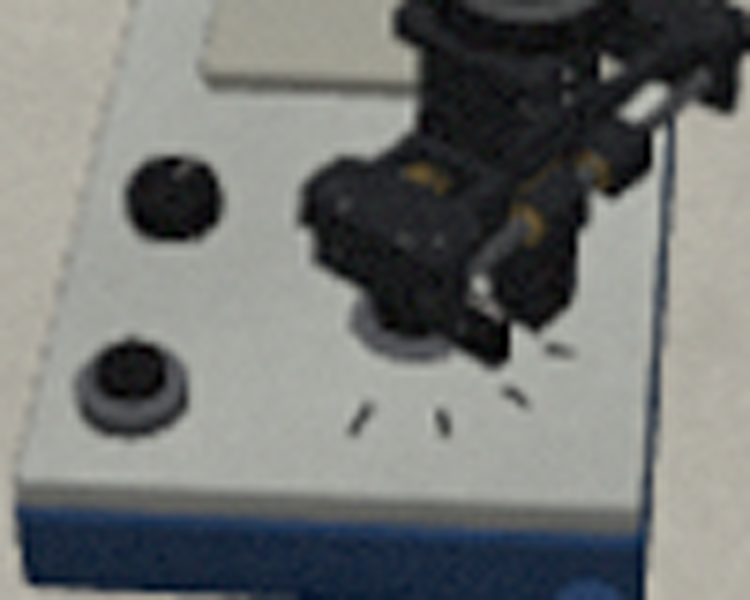

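The arm now points at bar 5, at (515,397). I'll back off and lift.

Emit:
apply_moves:
  delta_pos:
    - [0, 0.5, 0]
    - [0, 1, 0]
    - [0, 1.2, 0]
    - [-1.5, 1.2, 0]
    - [-3.5, 1.2, 0]
    - [-5.5, 1.2, 0]
    - [-7.5, 1.2, 0]
    - [-9, 1.2, 0]
    - [-9.5, 1.2, 0]
    - [-9.5, 1.2, 0]
  yaw: [0, 0, 0, 0, 0, 0, 0, 0, 0, 0]
  gripper: [0, 0, 0, 0, 0, 0, 0, 0, 0, 0]

```text
clock: 10.22
tool_pos: [0.5945, 0.0207, 0.1909]
eef_rot: [0.304, 0.638, -0.297, 0.642]
contact_force: [-0.2, -0.0, -0.5]
opening: 0.008
```

```bash
python3 look.py 9
python3 - <<'E'
from h import *
print(get_state()["q"])
for az in(40,15,90):print(az,delta([.4275,.0045,.19],az))
E
```

```text
10.2167 [0.59452817 0.02067517 0.19094129] [-0.15096823 -0.01444192 -0.52304049]
[ 0.28236572  0.80869708 -0.70858957  1.71393151  0.66095692  0.86509215
 -0.02248109]
40 (array([ -0.13, -13.8 ,  -9.41]), np.float64(-0.005))
15 (array([ -0.13, -13.8 ,  -9.41]), np.float64(0.431))
90 (array([ -0.13, -13.8 ,  -9.41]), np.float64(-0.878))
```

View pics/c9.png

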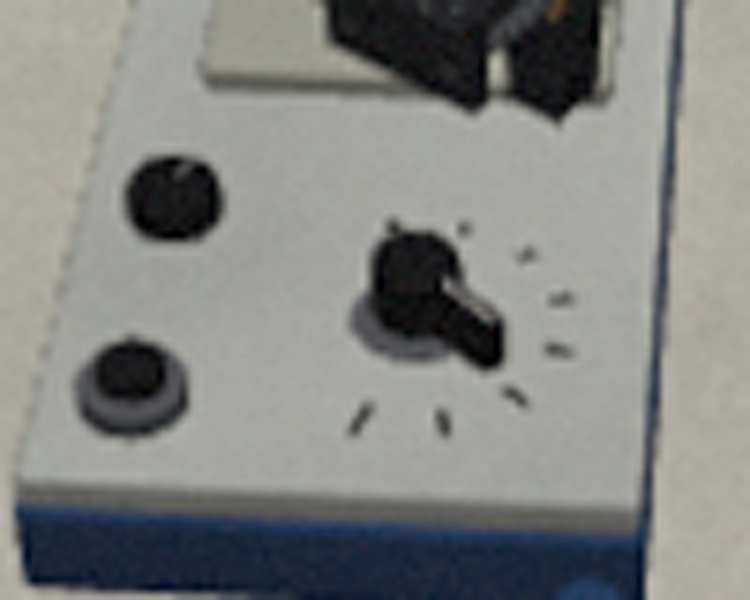

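Selector confirmed on bar 5: the dot, then bars 1–4, then the arm in line with the fifth bar at (515,397). Moving over the start button.

Emit:
apply_moves:
  delta_pos:
    - [0, -2, -1.3]
    - [0, -4, -2.7]
    - [0, -6, -4]
    - [0, -8, -5.4]
    - [0, -10, -6.8]
    - [0, -11.6, -7.9]
    - [0, -12.8, -8.7]
    - [0, -13.5, -9.2]
    - [0, -13.8, -9.41]
    - [0, -13.8, -9.41]
  yaw: [0, 0, 0, 0, 0, 0, 0, 0, 0, 0]
  gripper: [0, 0, 0, 0, 0, 0, 0, 0, 0, 0]

```text
clock: 11.1
tool_pos: [0.4271, 0.0045, 0.1882]
eef_rot: [0.303, 0.639, -0.298, 0.641]
contact_force: [0.7, -0.5, 0.1]
opening: 0.009
```

Run:
```python
from h import *
print(delta([.4275,.0045,.107],40),get_state()["contact_force"])
```

```text
(array([ 8.12, -0.03,  0.04]), np.float64(-0.005)) [ 0.71898032 -0.45035887  0.11916976]
```

Emit:
apply_moves:
  delta_pos:
    - [1.2, 0, 0.04]
    - [2.4, 0, 0.04]
    - [3.6, 0, 0.04]
    - [4.8, 0, 0.04]
    - [6, 0, 0.04]
    - [7, 0, 0.04]
    - [7.7, 0, 0.04]
    - [8, 0, 0.04]
    - [8, 0, 0.04]
    - [8, 0, 0.04]
  yaw: [0, 0, 0, 0, 0, 0, 0, 0, 0, 0]
  gripper: [0, 0, 0, 0, 0, 0, 0, 0, 0, 0]

```text
clock: 11.93
tool_pos: [0.4284, 0.0049, 0.1081]
eef_rot: [0.303, 0.639, -0.298, 0.641]
contact_force: [-0.1, -0.4, 0.7]
opening: 0.006
```

```bash
python3 look.py 10
```

```text
11.9333 [0.4284085  0.00491304 0.10814198] [-0.08439412 -0.427464    0.65329925]
```

View pics/c10.png

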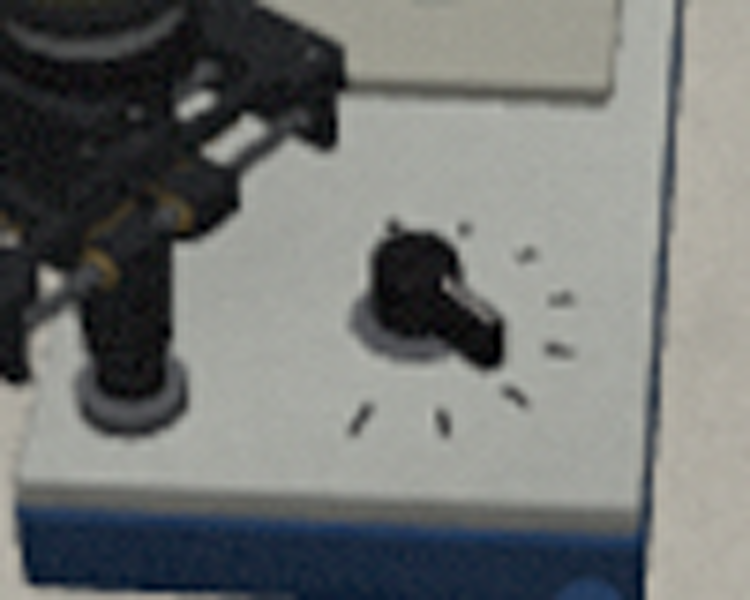

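Emit:
apply_moves:
  delta_pos:
    - [0.2, 0, 0]
    - [0.4, 0, 0]
    - [0.6, 0, 0]
    - [0.8, 0, 0]
    - [0.9, 0, 0]
    - [0.9, 0, 0]
  yaw: [0, 0, 0, 0, 0, 0]
  gripper: [0, 0, 0, 0, 0, 0]

```text
clock: 12.48
tool_pos: [0.429, 0.0049, 0.1003]
eef_rot: [0.303, 0.638, -0.297, 0.642]
contact_force: [0.2, -0.6, 14.4]
opening: 0.005
```

Emit:
apply_moves:
  delta_pos:
    - [0.1, 0, 0]
    - [0.2, 0, 0]
    - [0.3, 0, 0]
    - [0.3, 0, 0]
    - [0.3, 0, 0]
  yaw: [0, 0, 0, 0, 0]
  gripper: [0, 0, 0, 0, 0]

```text
clock: 12.9
tool_pos: [0.429, 0.0049, 0.0999]
eef_rot: [0.303, 0.637, -0.297, 0.643]
contact_force: [-3.5, -0.9, 41.1]
opening: 0.008
```

```bash
python3 look.py 11
```

```text
12.9 [0.42897351 0.00490902 0.09985078] [-3.54507908 -0.90448064 41.13871549]
```

View pics/c11.png

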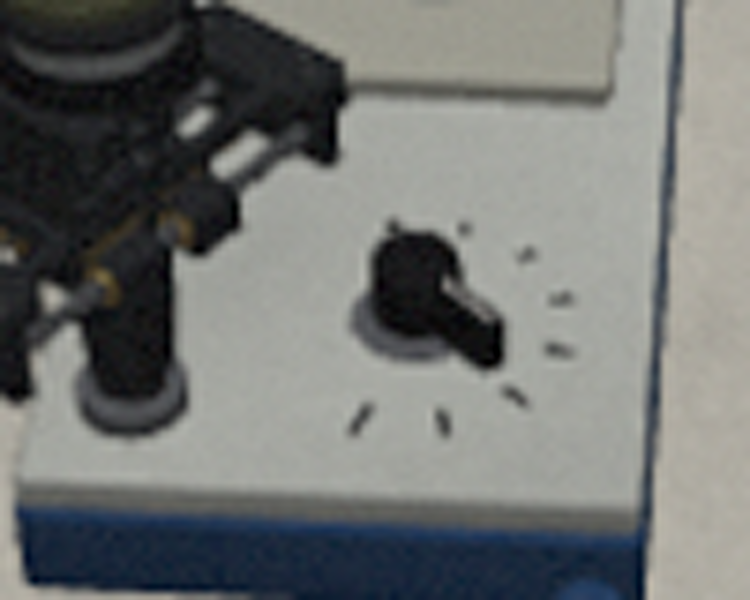

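Hard stop reached with the tip at z≈0.086. I'll release slowly and read force against height, to tell the button's own stop from contact with the housing.

Emit:
apply_moves:
  delta_pos:
    - [-0.2, 0, 0]
    - [-0.25, 0, 0]
    - [-0.25, 0, 0]
    - [-0.25, 0, 0]
    - [-0.25, 0, 0]
  yaw: [0, 0, 0, 0, 0]
  gripper: [0, 0, 0, 0, 0]

```text
clock: 13.37
tool_pos: [0.4289, 0.005, 0.1022]
eef_rot: [0.303, 0.637, -0.297, 0.643]
contact_force: [-0.3, -0.8, 3.7]
opening: 0.006
```

```bash
python3 -c "
from plant import *
s=get_state();print(s['tool_pos'],s['contact_force'])"
```

```text
[0.42891641 0.00495685 0.10215667] [-0.26769373 -0.7609007   3.70738418]
```

Emit:
apply_moves:
  delta_pos:
    - [-0.15, 0, 0]
    - [-0.15, 0, 0]
    - [-0.15, 0, 0]
    - [-0.15, 0, 0]
    - [-0.15, 0, 0]
  yaw: [0, 0, 0, 0, 0]
  gripper: [0, 0, 0, 0, 0]

```text
clock: 13.78
tool_pos: [0.4289, 0.005, 0.1036]
eef_rot: [0.303, 0.637, -0.297, 0.643]
contact_force: [-0.9, -0.8, 3.1]
opening: 0.009
```

Emit:
apply_moves:
  delta_pos:
    - [-0.15, 0, 0]
    - [-0.15, 0, 0]
    - [-0.15, 0, 0]
    - [-0.15, 0, 0]
    - [-0.15, 0, 0]
  yaw: [0, 0, 0, 0, 0]
  gripper: [0, 0, 0, 0, 0]

```text
clock: 14.2
tool_pos: [0.4289, 0.0049, 0.1051]
eef_rot: [0.303, 0.637, -0.297, 0.643]
contact_force: [0.6, 0.4, 1.3]
opening: 0.009
```

Emit:
apply_moves:
  delta_pos:
    - [-0.15, 0, 0]
    - [-0.15, 0, 0]
    - [-0.15, 0, 0]
    - [-0.15, 0, 0]
    - [-0.15, 0, 0]
  yaw: [0, 0, 0, 0, 0]
  gripper: [0, 0, 0, 0, 0]

```text
clock: 14.62
tool_pos: [0.4288, 0.0049, 0.1065]
eef_rot: [0.303, 0.637, -0.297, 0.643]
contact_force: [0.1, 0.2, 1.0]
opening: 0.008
```

Emit:
apply_moves:
  delta_pos:
    - [-0.15, 0, 0]
    - [-0.15, 0, 0]
    - [-0.15, 0, 0]
    - [-0.15, 0, 0]
    - [-0.15, 0, 0]
  yaw: [0, 0, 0, 0, 0]
  gripper: [0, 0, 0, 0, 0]

```text
clock: 15.03
tool_pos: [0.4288, 0.0048, 0.108]
eef_rot: [0.303, 0.637, -0.297, 0.643]
contact_force: [-0.3, -0.8, 0.8]
opening: 0.005
```

The force falls 3.7, 3.1, 1.3, ~1 N over about 6 mm of release. That fits a 6 mm spring of about 0.8 N/mm, so the button had bottomed. Retreating.

Emit:
apply_moves:
  delta_pos:
    - [-1, 0, 0]
    - [-2.5, 0, 0]
    - [-4.5, 0, 0]
    - [-6.5, 0, 0]
    - [-8.5, 0, 0]
    - [-10.5, 0, 0]
    - [-12.5, 0, 0]
    - [-14, 0, 0]
    - [-14.5, 0, 0]
    - [-14.5, 0, 0]
  yaw: [0, 0, 0, 0, 0, 0, 0, 0, 0, 0]
  gripper: [0, 0, 0, 0, 0, 0, 0, 0, 0, 0]

```text
clock: 15.87
tool_pos: [0.4276, 0.0042, 0.2538]
eef_rot: [0.304, 0.636, -0.297, 0.644]
contact_force: [0.2, 0.6, -0.4]
opening: 0.007
```

```bash
python3 look.py 12
python3 - <<'E'
from h import *
p=snapshot("side");q=cv2.imread("pics/side0.png")
cv2.imwrite("pics/f.png",np.hstack([q[110:310,180:330],p[110:310,180:330,::-1]]).repeat(2,0).repeat(2,1))
E
```

```text
15.8667 [0.42764317 0.00417207 0.25375433] [ 0.24194541  0.58691797 -0.36162033]
```

View pics/c12.png

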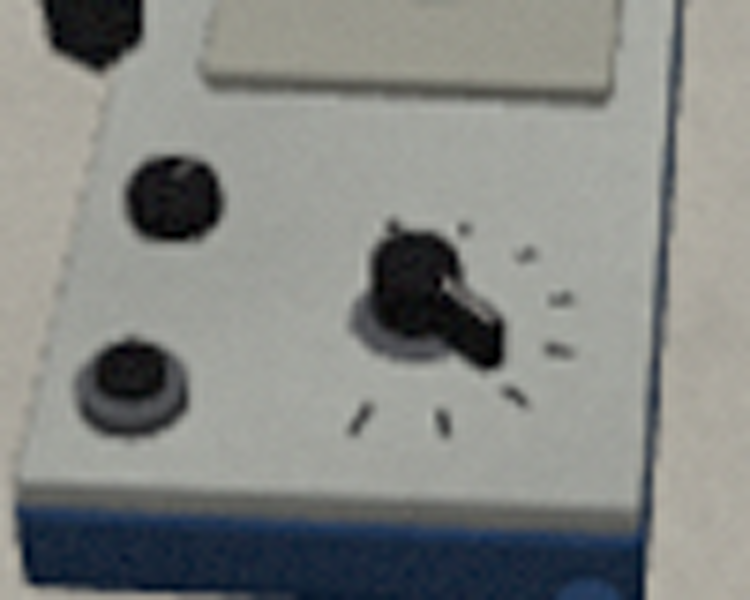

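View pics/f.png

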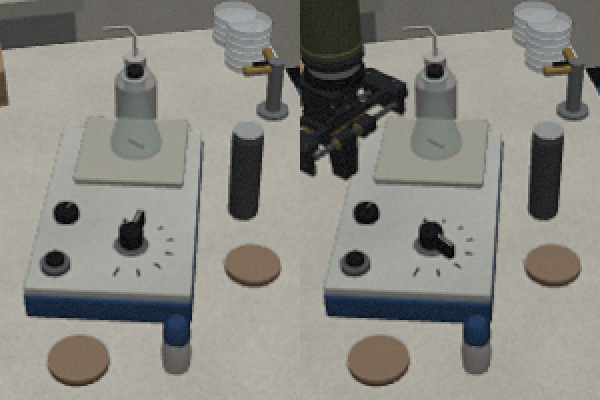

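The button is back up with its cap at (132,370), the selector is in line with bar 5 at (515,397), and the heat mark and bystanders look unchanged.

```bash
python3 -c "
from plant import *
print(finish_job())"
```

```text
the job is handed in; nothing more can be done
None
```

I set the stirrer to speed five and pressed start, and the job was handed in at about 16 s. `finish_job` gave no verdict.

- **Selector:** I pushed the arm with the closed fingertips one click at a time, from position 1 to 5. Every click was checked in the side picture. The last picture shows the arm in line with the fifth bar.
- **Start button:** I pressed it to a hard stop with up to 41 N on the wrist. On slow release the force faded over about 6 mm, which fits its full travel. I inferred the full press from this, because the fingers hid the cap in the picture. The last picture shows the cap up again.
- **Everything else:** In the before-and-after side view the heat mark, flask, petri dishes, tall can, roll-on and wash bottle look unmoved. The marker was outside that crop, but the arm did not go low anywhere near it. At the end the arm was clear of everything at z = 0.25 m.
- **Disagreements:**
  - The cameras put the button top at about 0.089 m, while the felt contact suggests about 0.092 m. The deck also measured about 2 mm low.
  - The first click stopped just short of halfway and needed a second small push.

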